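# Guard the shelf rail, then hold the hidden bolt head while the nut is run up

## Robot

A 6-joint arm with a two-finger parallel gripper is mounted at the origin on the work surface. World frame = base frame: x ahead of the robot, y to its left, z up, the work surface at z = 0. Lengths are in m, angles in rad, forces in N, time in s.
With the tool pointing down it reaches from about 0.325 to 0.775 m from the base axis. Payload 5.5 kg.
Tool frame: the origin (TCP) lies midway between the tips of the shut fingers; the grasp point (between the pads) lies arm.tcp_to_grasp behind it (arm.tcp_to_grasp is the distance from the TCP to the grasp point, in m); z points along the fingers, y is the line along which they close (so a half turn about z gives the same grasp; the last joint's range is limited). The gripper opens to 85 mm and grips with 20 to 120 N. Pads are 22 mm wide; open, the fingers measure 114 mm over their backs; the gripper's body (76 mm by 85 mm) begins 54 mm behind the grasp point. The pads swing forward as they close: fully open they stand 13 mm farther back than shut.
Start: joints at [1.051, 0.091, 1.231, -0, 1.82, -0.057], TCP at [0.268, 0.537, 0.231] pointing down, gripper open.
Joint ranges: [-2.87, 2.87], [-0.86, 2.18], [0.17, 2.46], [-1.51, 4.65], [0.06, 2.69], [-2.65, 2.65]. Speed limits (rad/s): [2.57, 2.57, 3.01, 3.14, 3.14, 3.14].

## Interface

Orientations are given as a unit quaternion [x, y, z, w].
In Python, from bench import arm gives the robot as it stands. The module is installed in compiled form; this text tells all that it offers.
- The arm moves only by the shell command python3 -m handwheel 'ROWS' [FORCE]. ROWS is JSON, a list that holds one entry, the list of rows, each a list of 5 numbers: the finger opening in cm, from 0 to 8.54, then the shift along the tool's x, y, z in cm, then the turn about the tool's z in degrees. A call has 1 to 5 rows; each row is the pose to reach, as a shift and turn from the pose commanded when the call began, along the tool's axes at that moment; what a row does not reach only later rows make up. A row lasts 1/8 s, in which the tool goes at most 62.5 mm and 10.7 degrees, less where a joint would pass 70% of its speed; a pose out of reach is approached as far as the arm can. A call with a gripper value outside its range is refused whole. The fingers move at their own pace and stop on an object; FORCE is the grip in N (left out, the last holds). Time passes only in rows, so rows that repeat a pose let the fingers close. It gives the time, the measured TCP pose, the force, the opening and the grip force at its end, in the units of the state.
- arm.get_state(): the state, without advancing time (a new reading comes with each control period).
- arm.get_image(name): name is "side" or "top"; returns a dict with "img" (384x512x3 uint8, red, green, blue), "fx", "fy", "cx", "cy" (pixels), "extrinsics" (4x4, takes a point from world to camera coordinates). Camera axes: x right, y down, z forward; pixel columns grow to the right and rows downward; lengths in m; the calibration is good to about 2 mm. A picture is of the moment at which its call begins. There is no depth.
- arm.finish_job(): hands the job in; it is judged then, once.
Trained networks look in a picture, given as the dict that the camera call returned (one of the last four; its "shot" number tells which), for a name from the list of things; names that differ only in an ending like _2 or _b are one class to them, and where a whole thing is asked for, a point or a joint stands for the part that bears it (a point fixed in the world has none). Each returns a list of dicts, best first, with "score" (0 to 1); they miss things now and then, are a little off and sometimes report something else, mostly with a low value. They report only what shows in the picture. A call takes as long as a camera call. They do not tell look-alikes from the thing itself.
- arm.find_in(target, picture): "bbox" ([left, top, width, height] as shares, 0 to 1, of the picture: columns of its width, rows of its height, round what is visible of it).
- arm.masks_of(target, picture): "region" (384x512 bool, what is visible of it) and "bbox" ([left, top, width, height] as shares, 0 to 1, of the picture: columns of its width, rows of its height, round what is visible of it).
- arm.spot_point(target, picture): "point" ([column, row] as shares, 0 to 1, of the picture: columns of its width, rows of its height: a listed point, or the origin of a listed thing).
The state is a dict: "time": time; "qpos": joint angles; "qd": joint speeds; "effort": joint torques, N m; "ee_pos": TCP position; "orientation": TCP orientation; "wrist_force": force on the tool from outside, world axes, zero at the start; "wrist_torque": the same for the moment, N m; "width": opening from 0.0 (shut) to 1.0 (fully open); "finger_force": force on a finger pad.
Only numpy, scipy, OpenCV 4.12 (cv2) and the standard library are available. Lean on these libraries where they do the work, as an engineer would, in place of code of your own. Each camera call takes 0.05 s, during which the arm holds its last target. There are 200 camera calls.

## Task

Hang the loose U-shaped guard over about the middle of the horizontal shelf rail and let go of it, so the tube is protected. Then reach down into the narrow gap behind the upright steel bracket and grip the hidden bolt head firmly across its sides, well between the fingers, so that it stops turning with the nut driver. Finish while still holding the bolt head still, with the guard hanging free on the rail and the mug, notebook and model left where they are.

Things in the scene. Friction and masses are not known exactly. Their poses are not given: they have to be found in the camera images.
- frame: Shelf corner under assembly, fixed; plywood base 250 (x) x 300 (y) x 16 mm, x -160 to 90 mm. Origin on the table; at yaw 0 x points away from the robot, y left, z up; yaw up to 0.35 rad. The bracket is at y = -90 mm; in front of it a nut driver (40 mm round, x -135 to -28 mm, top z = 145 mm). A rail runs along y from the bracket (y -55 mm) to a 20 mm round post at y = 134 mm, top z = 131 mm.
- bracket_top (a point): Middle of the rear top edge of the upright steel bracket plate (6 mm thick, 70 mm wide in y), 153 mm above the table; frame axes. Behind it (+x) is a 56 mm gap, open above and at the sides, then a white panel 12 mm thick, 130 mm wide, its top 21 mm lower than this point. The bolt passes through the bracket; its head is in the gap.
- rail_mid (a point): Middle of the rail's axis, 110 mm above the table. The rail is a steel tube 16 mm in diameter along this point's y axis; about 88 mm of it is clear either way. x and z as for the frame.
- bolt_head (a point): Centre of the bolt head, 125 mm above the table, 28 mm below the bracket's top, 27 mm behind its rear face (frame axes, not turning). Steel hexagon 24 mm across flats, 28 mm across corners, 14 mm thick, axis along x; a 16 mm shank joins it to the bracket. Reach it from above, closing along y; it can be clamped at any angle. Free space below it for 90 mm.
- bolt (a joint): Turning angle of the bolt about bolt_head's x axis, rad. At 0 (and every 1.047) two flats are upright, facing +y and -y; at 0.524 two flats are level. The nut driver drags it round slowly, about +0.08 rad/s, with a weak torque of 0.04 N m; a firm grip stops it.
- guard: Loose U-shaped tube guard of rigid grey plastic, about 0.12 kg, standing on its two legs (opening down) at the start, left or right of the frame. 32 mm wide (x), 60 mm long (y), 48 mm tall; top 4 mm thick, legs 3 mm thick, 26 mm clear between the legs. Origin midway between the legs' feet, z up, channel along y. Hung on the rail it stays upright, origin 74 mm above the table.
- mug: White mug, 80 mm across, 90 mm tall, handle towards its +y; origin at the centre of its underside. Bystander.
- notebook: Closed black notebook, 136 x 214 x 20 mm, left of the frame; origin at the centre of its underside. Bystander.
- model: White architectural model on a 120 x 160 mm plywood base, 82 mm tall, right of the frame; origin at the centre of its underside. Bystander.
Mind the look-alikes: they are no part of the job. Several things look just like the guard: the one meant starts farthest from the robot's base.

How it is judged:
By the outcome, as a careful person would: the job done as asked, in the order asked, and still so for the second after the job is handed in, while the arm keeps its last pose, push and grip.
It also fails if it takes over 54 s, if anything falls off the work surface, if the arm or the gripper's body presses on something with over 40 N, if the wrist force passes 120 N, or if a joint passes its speed limit or range.

## Working session

There is one attempt and no reset: what is moved stays moved. The work goes in short steps, Python scripts to look and compute and a shell command to move; the robot and the scene stay as the last step left them, time stands still between calls to the robot, and variables do not carry over. Pictures are saved under pics/ and viewed, at most 11 in all, crops included, and the job is handed in when it is done.

```bash
mkdir -p pics; cat > h.py <<'E'
import numpy as np, cv2
from bench import arm
def ray(p,uv):
    E=np.array(p["extrinsics"]);R,t=E[:3,:3],E[:3,3]
    d=R.T@np.array([(uv[0]-p["cx"])/p["fx"],(uv[1]-p["cy"])/p["fy"],1]);return -R.T@t,d/np.linalg.norm(d)
def atz(p,uv,z):
    o,d=ray(p,uv);return o+d*(z-o[2])/d[2]
def proj(p,X):
    E=np.array(p["extrinsics"]);c=E[:3,:3]@np.array(X)+E[:3,3];return np.array([p["fx"]*c[0]/c[2]+p["cx"],p["fy"]*c[1]/c[2]+p["cy"]])
def tri(ps,uvs):
    A=np.zeros((3,3));b=np.zeros(3)
    for p,uv in zip(ps,uvs):
        o,d=ray(p,uv);M=np.eye(3)-np.outer(d,d);A+=M;b+=M@o
    X=np.linalg.solve(A,b);return X,[np.round(proj(p,X)-uv,1) for p,uv in zip(ps,uvs)]
E
python3 - <<'E'
from h import *
np.set_printoptions(precision=4,suppress=True)
P={n:arm.get_image(n) for n in("top","side")}
print(arm.tcp_to_grasp,arm.get_state())
for n,p in P.items():
    cv2.imwrite(f"pics/{n}0.png",cv2.resize(p["img"][:,:,::-1],(800,600)))
    print(n,p["fx"],np.array(p["extrinsics"]),"cam",ray(p,(256,192))[0])
    for t in("guard","bracket_top","rail_mid","bolt_head","frame","mug","notebook","model"):
        print(t,[(np.round(np.array(r["point"])*[512,384],1).tolist(),round(r["score"],2)) for r in arm.spot_point(t,p)[:5]])
    print([ (np.round(np.array(r["bbox"])*[512,384,512,384]).tolist(),round(r["score"],2)) for r in arm.find_in("guard",p)])
E
```

```text
0.0187 {'time': 0.1, 'qpos': array([ 1.0513,  0.0918,  1.2317, -0.    ,  1.8198, -0.0567]), 'qd': array([-0.0005,  0.0009, -0.0036,  0.0013, -0.0005, -0.0011]), 'effort': array([  0.0028, -46.0214, -41.9216,  -0.0002,   0.0107,   0.    ]), 'ee_pos': array([0.2677, 0.5367, 0.2303]), 'orientation': array([ 0.2293,  0.9734, -0.0008, -0.0002]), 'wrist_force': array([-0.4911, -0.2082,  0.5611]), 'wrist_torque': array([ 0.0308, -0.0158, -0.0131]), 'finger_force': 0.0, 'width': 0.997238771707163}
top 376.7616953620729 [[-0.0244 -0.9997 -0.0023  0.018 ]
 [-0.9866  0.0244 -0.1612  0.5084]
 [ 0.1612 -0.0017 -0.9869  1.1247]
 [ 0.      0.      0.      1.    ]] cam [0.3207 0.0075 1.1919]
guard [([153.3, 219.3], 0.77), ([176.5, 242.6], 0.75), ([138.5, 256.1], 0.69)]
bracket_top [([299.4, 150.7], 0.96)]
rail_mid [([258.6, 167.7], 0.7)]
bolt_head [([293.2, 146.7], 0.71), ([256.6, 170.2], 0.57)]
frame [([266.6, 170.3], 0.76)]
mug [([357.4, 216.1], 0.9), ([152.4, 219.1], 0.2)]
notebook [([139.3, 151.5], 0.57)]
model [([366.1, 143.3], 0.66)]
[([164.0, 233.0, 21.0, 23.0], 0.81), ([127.0, 245.0, 23.0, 26.0], 0.78)]
side 464.84259220644054 [[-0.9984 -0.0545  0.0139  0.4826]
 [-0.0481  0.7    -0.7125  0.0997]
 [ 0.0291 -0.712  -0.7015  1.4823]
 [ 0.      0.      0.      1.    ]] cam [0.4434 1.0119 1.1042]
guard [([291.2, 293.0], 0.76), ([308.0, 327.2], 0.71), ([261.4, 317.8], 0.5)]
bracket_top [([218.8, 158.0], 0.58)]
rail_mid [([230.2, 198.7], 0.97)]
bolt_head [([209.8, 166.7], 0.86), ([222.7, 213.6], 0.17)]
frame [([225.3, 211.7], 0.97)]
mug [([275.7, 161.5], 0.75)]
notebook [([182.5, 325.6], 0.84)]
model []
[([296.0, 311.0, 27.0, 25.0], 0.95), ([282.0, 273.0, 25.0, 27.0], 0.84), ([257.0, 297.0, 13.0, 21.0], 0.47)]
```

View pics/top0.png

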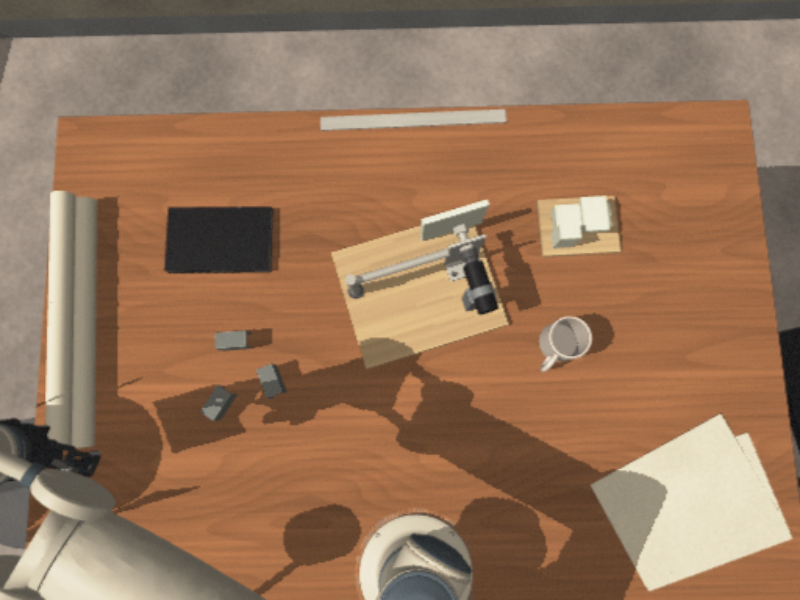

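View pics/side0.png

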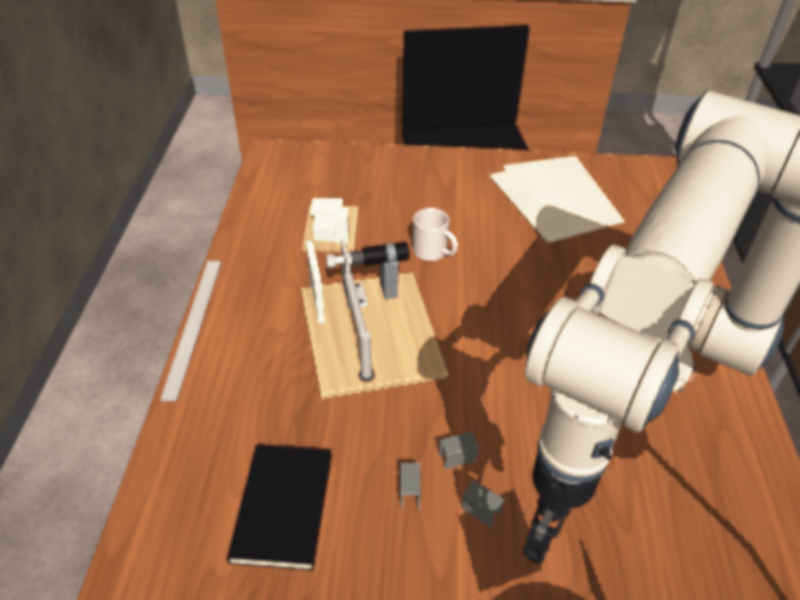

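```bash
python3 - <<'E'
from h import *
np.set_printoptions(precision=4,suppress=True)
P={n:arm.get_image(n) for n in("top","side")}
t,s=P["top"],P["side"]
for uv in [(153.3,219.3),(176.5,242.6),(138.5,256.1)]: print("g top",atz(t,uv,0))
for uv in [(291.2,293),(308,327.2),(261.4,317.8)]: print("g side",atz(s,uv,0))
for n,a,b,z in [("br",(299.4,150.7),(218.8,158),.153),("rail",(258.6,167.7),(230.2,198.7),.11),("bolt",(293.2,146.7),(209.8,166.7),.125),("frame",(266.6,170.3),(225.3,211.7),0)]:
    print(n,atz(t,a,z),atz(s,b,z),tri([t,s],[a,b]))
img=t["img"]
a=cv2.resize(img[120:290,100:300][:,:,::-1],(800,680),interpolation=cv2.INTER_CUBIC)[80:680]
cv2.imwrite("pics/crop_t.png",a)
cv2.imwrite("pics/crop_s.png",cv2.resize(s["img"][120:345,100:400][:,:,::-1],(800,600),interpolation=cv2.INTER_CUBIC))
E
```

```text
g top [0.4446 0.3454 0.    ]
g top [0.3694 0.2709 0.    ]
g top [0.3304 0.3892 0.    ]
g side [0.3706 0.2741 0.    ]
g side [0.3263 0.3771 0.    ]
g side [0.4501 0.3571 0.    ]
br [ 0.6145 -0.11    0.153 ] [ 0.6104 -0.112   0.153 ] (array([ 0.6117, -0.1095,  0.1558]), [array([-0.1,  0.7]), array([-0.6, -0.2])])
rail [0.578  0.0073 0.11  ] [0.5623 0.0243 0.11  ] (array([0.5724, 0.0083, 0.0968]), [array([-0.3,  2.9]), array([-2.7, -0.8])])
bolt [ 0.6349 -0.0955  0.125 ] [ 0.6391 -0.1002  0.125 ] (array([ 0.6362, -0.0955,  0.1284]), [array([ 0.1, -0.8]), array([0.7, 0.2])])
frame [ 0.5948 -0.0184  0.    ] [ 0.5858 -0.0241  0.    ] (array([ 0.5888, -0.0178,  0.0082]), [array([-0.1,  1.3]), array([-1.2, -0.4])])
```

The top view shows the base with its corners at about (332,253), (365,366) and (508,322) in 800x600 pixels. The bolt gap is at about (462,235) and the rail runs from (355,285) to (450,255). The guard-like pieces are A (231,340), B (270,380) and C (218,403), with base distances of about 0.566, 0.458 and 0.507 m. A is farthest. In the side view A is at (410,483), and its two legs are visible.

View pics/crop_t.png

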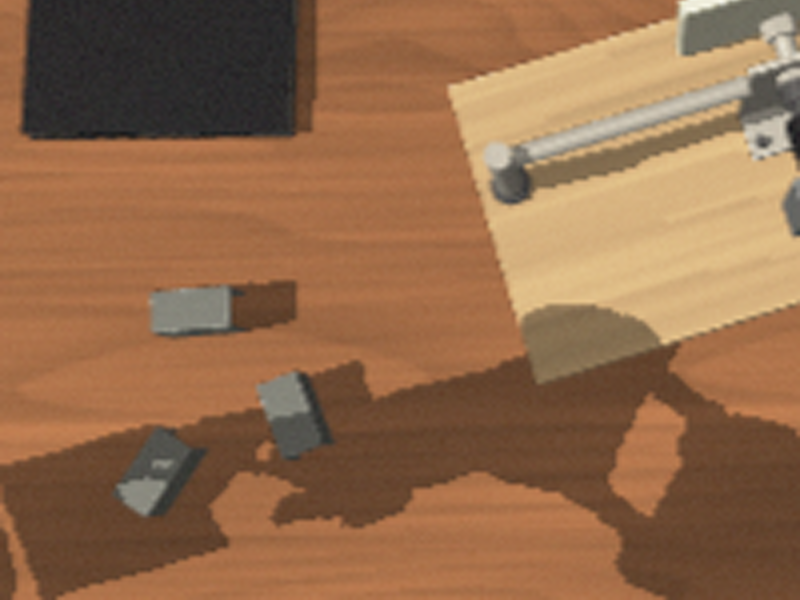

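View pics/crop_s.png

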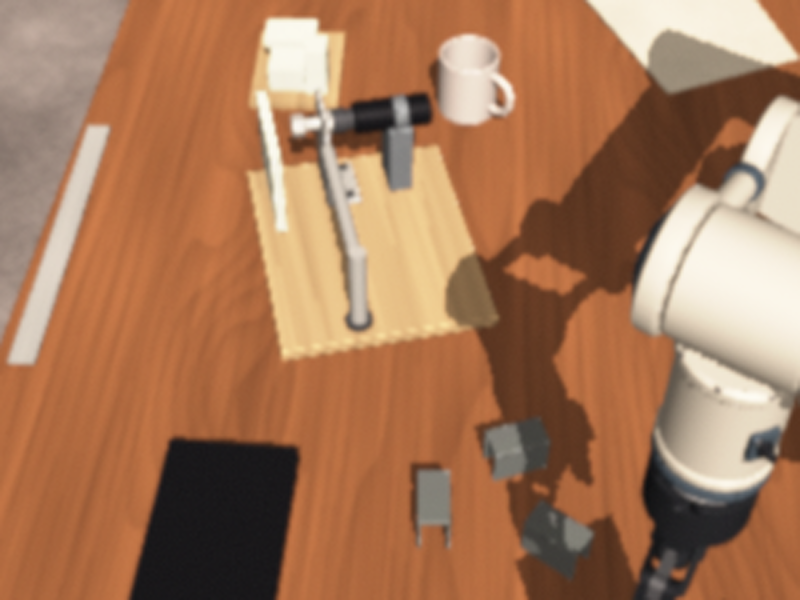

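The crop shows A (crop pixel 190,310) as a flat rectangular top with its long axis along world y. It stands upright, and the side crop at (433,495) shows its two legs. By its distance from the base it is the guard. Next I compute the frame yaw and the guard pose.

```bash
cat >> h.py <<'E'
def go(target,yang=None,q=None):
    """print shift (cm, tool axes) and turn (deg) to bring TCP to target with tool y at world angle yang (deg)"""
    from scipy.spatial.transform import Rotation as Ro
    s=arm.get_state();R=Ro.from_quat(s["orientation"]).as_matrix()
    d=R.T@(np.array(target)-s["ee_pos"])*100
    a=np.degrees(np.arctan2(R[1,1],R[0,1]))
    t=0 if yang is None else (a-yang+180)%360-180
    print("t",s["time"],"tcp",s["ee_pos"].round(4),"yang",round(a,1),"tilt",R[2,2].round(4),"w",round(s["width"]*8.54,2),"ff",s["finger_force"],"wf",s["wrist_force"].round(1),"-> shift",d.round(2),"turn",round(t,1))
E
python3 - <<'E'
from h import *
np.set_printoptions(precision=4,suppress=True)
t=arm.get_image("top")
c=lambda x,y:(100+x/4,120+(y+80)/4)
G=np.array([atz(t,c(*v),.048) for v in[(150,291),(231,286),(232,328),(153,335)]]);print("guard",G,G.mean(0),np.hypot(*G.mean(0)[:2]))
F=[atz(t,np.array(v)*.64,.016) for v in[(332,253),(365,366),(508,322)]]
a,b,d=F;print("edges",np.linalg.norm(a-b),np.linalg.norm(b-d))
yaw1=np.arctan2((a-b)[1],(a-b)[0]);yaw2=np.arctan2(-(b-d)[0],(b-d)[1]);print("yaw",yaw1,yaw2)
r=[atz(t,c(*v),.11) for v in[(525,153),(745,92)]];dr=r[0]-r[1];print("rail",r,np.arctan2(-dr[0],dr[1]),np.linalg.norm(dr))
y=np.mean([yaw1,yaw2]);X=np.array([np.cos(y),np.sin(y)]);Y=np.array([-X[1],X[0]])
C=(a[:2]+d[:2])/2;print("origin",C+.035*X, "fromcorner",b[:2]+.16*X-.15*Y)
go([.43,.35,.2],3)
E
```

```text
guard [[0.4609 0.3805 0.048 ]
 [0.4632 0.3187 0.048 ]
 [0.431  0.3173 0.048 ]
 [0.4272 0.3773 0.048 ]] [0.4456 0.3484 0.048 ] 0.5656287959518635
edges 0.24166798527641434 0.30020249781774244
yaw 0.27110423427831953 0.2738214496353016
rail [array([0.5483, 0.0882, 0.11  ]), array([ 0.5901, -0.0746,  0.11  ])] 0.2517765884120517 0.1680720842507053
origin [ 0.5809 -0.0127] fromcorner [ 0.5846 -0.0113]
t 1.15 tcp [0.2679 0.5369 0.2313] yang 63.5 tilt -1.0 w 8.54 ff 0.0 wf [-0.4  1.1  0. ] -> shift [-22.85  -9.49   3.13] turn 60.5
```

```bash
python3 -m handwheel '[[[5.5,-5.5,-2,1.5,10.5],[5.5,-11,-4,3,21],[5.5,-17,-6,5,31.5],[5.5,-22,-8,7,42],[5.5,-24.3,-8.9,8,52.5]]]' 40 && python3 - <<'E'
from h import *
go([.4456,.3484,.014],3)
p=arm.get_image("side"); print([(np.round(np.array(r["point"])*[512,384],1).tolist(),round(r["score"],2)) for r in arm.spot_point("guard",p)[:5]])
t=arm.get_image("top")
cv2.imwrite("pics/g1.png",np.hstack([cv2.resize(i[r0:r0+110,c0:c0+110][:,:,::-1],(400,400),interpolation=cv2.INTER_CUBIC) for i,r0,c0 in((p["img"],240,220),(t["img"],170,100))]))
E
```

```text
time: 1.78
ee_pos: [0.447, 0.346, 0.1498]
orientation: [0.64, 0.769, -0.001, 0.0]
wrist_force: [0.0, 0.7, 0.6]
width: 0.641
finger_force: 0.0
t 1.775 tcp [0.447  0.346  0.1498] yang 10.5 tilt -1.0 w 5.48 ff 0.0 wf [0.  0.7 0.6] -> shift [ 0.28 -0.07 13.57] turn 7.5
[([259.2, 317.2], 0.68), ([288.1, 292.6], 0.64)]
```

View pics/g1.png

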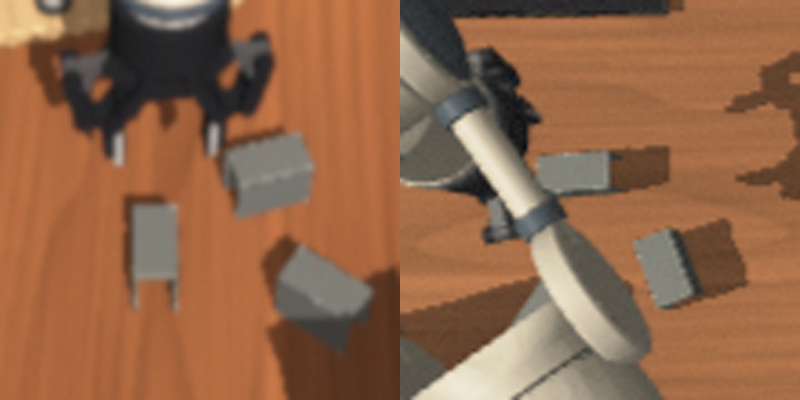

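The fingers straddle A in both views: A is at (155,240) in the left panel and partly visible at (575,170) in the right one. I'll descend and grip.

```bash
python3 -m handwheel '[[[5.5,0.3,0,4,7.5],[5.5,0.3,0,9,7.5],[5.5,0.3,0,13.5,7.5],[2,0.3,0,13.5,7.5],[2,0.3,0,13.5,7.5]]]' 40; python3 -m handwheel '[[[2,0,0,0,0],[2,0,0,0,0],[2,0,0,-3,0],[2,0,0,-10,0],[2,0,0,-14,0]]]' 40;  python3 - <<'E'
from h import *
go([.569,.007,.22],15)
E
```

```text
time: 2.55
ee_pos: [0.4455, 0.3531, 0.0187]
orientation: [0.685, 0.729, 0.001, 0.0]
wrist_force: [0.8, 0.2, -0.6]
width: 0.369
finger_force: 45.4
time: 3.18
ee_pos: [0.4454, 0.3519, 0.1599]
orientation: [0.685, 0.728, 0.002, 0.0]
wrist_force: [0.8, 1.1, -0.3]
width: 0.366
finger_force: 45.4
t 3.175 tcp [0.4454 0.3519 0.1599] yang 3.5 tilt -1.0 w 3.13 ff 45.43964982032776 wf [ 0.8  1.1 -0.3] -> shift [-35.17  10.25  -6.04] turn -11.5
```

```bash
python3 -m handwheel '[[[2,-5,1.5,-3,-3],[2,-11,3.2,-6,-6],[2,-17,5,-6,-9],[2,-23,6.7,-6,-11.5],[2,-29,8.5,-6,-11.5]]]' && python3 - <<'E'
from h import *
go([.569,.007,.22],15)
E
```

```text
time: 3.8
ee_pos: [0.5458, 0.0714, 0.2176]
orientation: [0.609, 0.794, 0.001, 0.001]
wrist_force: [-0.1, 0.6, 0.1]
width: 0.367
finger_force: 45.6
t 3.8 tcp [0.5458 0.0714 0.2176] yang 15.0 tilt -1.0 w 3.14 ff 45.57973310351372 wf [-0.1  0.6  0.1] -> shift [-6.82  0.57 -0.24] turn 0.0
```

```bash
python3 -m handwheel '[[[2,-4,0.3,0,0],[2,-6.8,0.6,1,0],[2,-6.8,0.6,3,0],[2,-6.8,0.6,5,0],[2,-6.8,0.6,5,0]]]' && python3 - <<'E'
from h import *
go([.569,.007,.09],15)
np.set_printoptions(precision=4,suppress=True)
P={n:arm.get_image(n) for n in("top","side")}
for n,p in P.items():
    for t in("guard","rail_mid","bracket_top","bolt_head"):
        print(n,t,[(np.round(np.array(r["point"])*[512,384],1).tolist(),round(r["score"],2)) for r in arm.spot_point(t,p)[:3]])
    print(proj(p,[.569,.007,.11]))
c=[cv2.resize(P[n]["img"][r:r+120,k:k+120][:,:,::-1],(400,400),interpolation=cv2.INTER_CUBIC) for n,r,k in(("side",120,170),("top",110,200))]
cv2.imwrite("pics/r1.png",np.hstack(c))
E
```

```text
time: 4.42
ee_pos: [0.5673, 0.0102, 0.1635]
orientation: [0.608, 0.794, -0.001, -0.002]
wrist_force: [-0.2, 0.1, -0.9]
width: 0.368
finger_force: 45.6
t 4.425 tcp [0.5673 0.0102 0.1635] yang 15.1 tilt -1.0 w 3.14 ff 45.572314113378525 wf [-0.2  0.1 -0.9] -> shift [-0.37  0.12  7.34] turn 0.1
top guard [([258.5, 171.5], 0.69), ([175.5, 243.4], 0.66), ([141.8, 257.9], 0.62)]
top rail_mid [([254.4, 169.8], 0.87)]
top bracket_top [([298.0, 150.9], 0.77)]
top bolt_head [([294.2, 147.1], 0.68)]
[258.7783 170.6699]
side guard [([308.9, 326.5], 0.85), ([290.6, 292.4], 0.69), ([227.2, 185.6], 0.64)]
side rail_mid [([230.4, 196.4], 0.72)]
side bracket_top [([219.7, 157.9], 0.75), ([213.9, 147.2], 0.69)]
side bolt_head [([209.6, 169.6], 0.83)]
[228.5551 194.579 ]
```

View pics/r1.png

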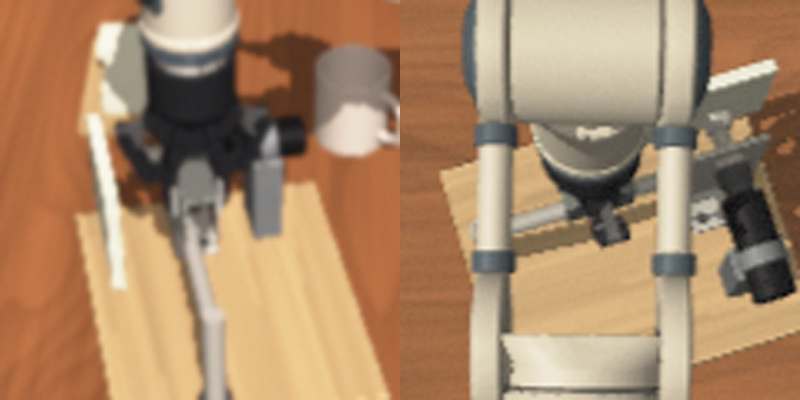

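```bash
python3 - <<'E'
from h import *
np.set_printoptions(precision=4,suppress=True)
p=arm.get_image("side");t=arm.get_image("top")
Y=np.array([-np.sin(.262),np.cos(.262)]);X=np.array([Y[1],-Y[0]])
def show(n,w): print(n,w, "frame xy rel (.569,.007):",X@(w[:2]-[.569,.007]),Y@(w[:2]-[.569,.007]))
for uv in[(232,211.9),(223.7,172.5),(233,208.5),(227,193.5),(230.4,196.4)]: show("side",atz(p,uv,.11))
for uv in[(254.4,169.8),(258.6,167.7)]: show("top",atz(t,uv,.11))
for v in [(525,153),(745,92)]: show("topline",atz(t,(100+v[0]/4,140+v[1]/4),.11))
# predicted guard near-end feet
c=np.array(arm.get_state()["ee_pos"])
for sx in(-.0145,.0145): 
    w=c[:2]+X*sx+Y*.03; print("foot px in crop",(proj(p,[*w,.1485])-[170,120])*3.333)
# rail edge segmentation row profile
g=p["img"]
for r in (196,200,204,208): print(r,g[r,218:246].mean(1).astype(int).tolist())
for r in(200,205,209):
  for xx in(-.008,.008):
    pass
for yy in(.04,.06,.08,.1):
    print("rail pred px",[ (proj(p,[*( np.array([.569,.007])+X*sx+Y*yy),.11])).round(1).tolist() for sx in(-.008,0,.008)])
E
```

```text
side [0.5519 0.0786 0.11  ] frame xy rel (.569,.007): 0.0020086524615670646 0.07354516469003337
side [ 0.5943 -0.0923  0.11  ] frame xy rel (.569,.007): -0.0013346890993997424 -0.10247208941150648
side [0.5502 0.0646 0.11  ] frame xy rel (.569,.007): -0.0032354988902924793 0.06048910080684833
side [0.5742 0.0026 0.11  ] frame xy rel (.569,.007): 0.0038845256481838727 -0.005551007151346288
side [0.5627 0.0145 0.11  ] frame xy rel (.569,.007): -0.004194801680658263 0.008856294023752842
top [0.5719 0.0198 0.11  ] frame xy rel (.569,.007): 0.006158328366159903 0.011613461724767826
top [0.578  0.0073 0.11  ] frame xy rel (.569,.007): 0.008737827874270066 -0.002021850605546922
topline [0.5483 0.0882 0.11  ] frame xy rel (.569,.007): 0.0010096198386246662 0.08380681634263054
topline [ 0.5901 -0.0746  0.11  ] frame xy rel (.569,.007): -0.0007086203235373784 -0.08425648469338183
foot px in crop [215.7583 240.3651]
foot px in crop [183.314  244.7719]
196 [188, 187, 181, 159, 124, 109, 111, 133, 174, 197, 201, 193, 188, 198, 200, 197, 190, 183, 184, 185, 186, 187, 187, 190, 191, 188, 183, 180]
200 [187, 188, 187, 185, 178, 158, 115, 101, 128, 173, 197, 201, 193, 181, 181, 184, 185, 184, 185, 186, 185, 185, 186, 187, 188, 190, 189, 183]
204 [188, 188, 188, 187, 184, 176, 153, 114, 102, 130, 172, 197, 202, 194, 183, 182, 185, 185, 184, 186, 185, 185, 185, 186, 186, 186, 188, 189]
208 [186, 188, 189, 188, 187, 184, 177, 155, 114, 102, 129, 172, 195, 201, 194, 180, 178, 185, 186, 186, 186, 186, 185, 186, 185, 185, 186, 187]
rail pred px [[233.4, 203.4], [230.8, 203.8], [228.1, 204.2]]
rail pred px [[234.6, 208.2], [231.9, 208.5], [229.2, 208.9]]
rail pred px [[235.7, 213.0], [233.1, 213.4], [230.4, 213.8]]
rail pred px [[237.0, 217.9], [234.2, 218.3], [231.5, 218.7]]
```

```bash
python3 - <<'E'
from h import *
np.set_printoptions(precision=4,suppress=True)
p=arm.get_image("side");t=arm.get_image("top")
print(p["img"][204,221:235].tolist())
Y=np.array([-np.sin(.262),np.cos(.262)]);X=np.array([Y[1],-Y[0]])
for yy in(.04,.06,.1,.15): print(proj(p,[*(np.array([.569,.007])-.024*X+Y*yy),.016]))
go([.569,.007,.135],15)
E
```

```text
[[232, 193, 136], [230, 190, 134], [223, 180, 126], [198, 157, 109], [147, 115, 79], [128, 104, 78], [148, 131, 112], [186, 174, 160], [208, 197, 184], [214, 203, 190], [208, 195, 181], [206, 183, 158], [222, 185, 139], [230, 192, 136]]
[239.0439 223.681 ]
[240.2037 228.3887]
[242.5918 238.0815]
[245.7119 250.746 ]
t 5.125 tcp [0.5687 0.0091 0.1663] yang 15.0 tilt -1.0 w 3.15 ff 45.57200163602829 wf [ 0.2  0.1 -0.7] -> shift [-0.21 -0.03  3.13] turn -0.0
```

```bash
python3 -m handwheel '[[[2,-0.1,0.15,1,0],[2,-0.1,0.15,2.5,0],[2,-0.1,0.15,3.5,0],[2,-0.1,0.15,4,0],[2,-0.1,0.15,4.5,0]]]' && python3 -m handwheel '[[[2,0,0,0.5,0],[2,0,0,1,0],[2,0,0,1.5,0],[2,0,0,1.5,0]]]' && python3 - <<'E'
from h import *
go([.569,.007,.09],15)
p=arm.get_image("side")
cv2.imwrite("pics/r2.png",cv2.resize(p["img"][140:230,190:280][:,:,::-1],(600,600),interpolation=cv2.INTER_CUBIC))
E
```

```text
time: 5.75
ee_pos: [0.5704, 0.0086, 0.121]
orientation: [0.609, 0.793, 0.0, 0.0]
wrist_force: [0.5, 0.2, -0.3]
width: 0.366
finger_force: 45.6
time: 6.25
ee_pos: [0.5701, 0.0086, 0.1057]
orientation: [0.609, 0.793, -0.0, -0.0]
wrist_force: [0.4, 0.0, -0.8]
width: 0.369
finger_force: 45.6
t 6.25 tcp [0.5701 0.0086 0.1057] yang 15.0 tilt -1.0 w 3.15 ff 45.572445541620255 wf [ 0.4  0.  -0.8] -> shift [-0.12 -0.15  1.57] turn -0.0
```

View pics/r2.png

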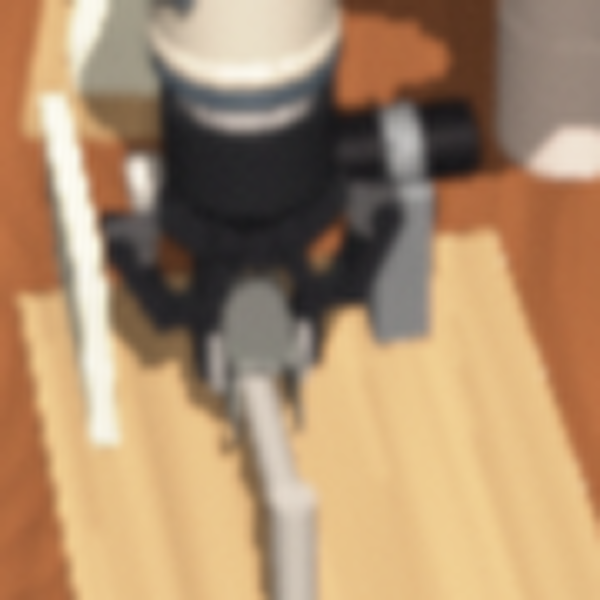

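The guard's feet are at (228,445) and (298,425), on either side of the rail at (260,420), and there's no contact force. I'll lower it the rest of the way.

```bash
python3 -m handwheel '[[[2,0,0,0.5,0],[2,0,0,1.0,0],[2,0,0,1.4,0],[2,0,0,1.4,0]]]' && python3 -m handwheel '[[[3.6,0,0,0,0],[3.6,0,0,0,0],[4.5,0,0,0,0],[4.5,0,0,0,0]]]' && python3 -m handwheel '[[[4.5,0,0,-2,0],[4.5,0,0,-5,0],[4.5,0,0,-10,0],[4.5,0,0,-13,0],[6,0,0,-14,0]]]' && python3 - <<'E'
from h import *
go([.636,-.099,.23],-75)
np.set_printoptions(precision=4,suppress=True)
P=[arm.get_image(n) for n in("top","side")]
for t in("bracket_top","bolt_head","guard"):
    for n,p in zip("ts",P): print(n,t,[(np.round(np.array(r["point"])*[512,384],1).tolist(),round(r["score"],2),atz(p,np.array(r["point"])*[512,384],{"b":.153,"o":.125,"u":.074}[t[0] if t[1]!="o" and t[0]!="g" else t[1]])) for r in arm.spot_point(t,p)[:4]])
c=[cv2.resize(P[i]["img"][r:r+90,k:k+90][:,:,::-1],(400,400),interpolation=cv2.INTER_CUBIC) for i,r,k in((1,135,180),(0,115,235))]
cv2.imwrite("pics/r3.png",np.hstack(c))
E
```

```text
time: 6.8
ee_pos: [0.5701, 0.0086, 0.0916]
orientation: [0.609, 0.793, -0.0, -0.0]
wrist_force: [0.0, -0.4, -0.2]
width: 0.369
finger_force: 45.6
time: 7.3
ee_pos: [0.5705, 0.0085, 0.0924]
orientation: [0.609, 0.793, 0.0, 0.0]
wrist_force: [1.4, 0.0, -0.6]
width: 0.527
finger_force: 0.0
time: 7.92
ee_pos: [0.5713, 0.0085, 0.2365]
orientation: [0.609, 0.793, 0.002, 0.002]
wrist_force: [0.4, 0.0, 1.0]
width: 0.7
finger_force: 0.0
t 7.925 tcp [0.5713 0.0085 0.2365] yang 15.0 tilt -1.0 w 5.98 ff 0.0 wf [0.4 0.  1. ] -> shift [-12.06   3.47   0.69] turn 90.0
t bracket_top [([297.5, 153.4], 0.81, array([ 0.6066, -0.1044,  0.153 ]))]
s bracket_top [([220.0, 160.5], 0.91, array([ 0.6052, -0.1   ,  0.153 ]))]
t bolt_head [([294.0, 147.3], 0.81, array([ 0.633 , -0.0978,  0.125 ]))]
s bolt_head [([211.1, 169.9], 0.73, array([ 0.6331, -0.0852,  0.125 ])), ([276.7, 159.4], 0.26, array([ 0.4266, -0.1514,  0.125 ]))]
t guard [([140.3, 253.2], 0.83, array([0.338 , 0.3605, 0.074 ])), ([178.4, 247.3], 0.71, array([0.3525, 0.2489, 0.074 ])), ([258.8, 173.9], 0.41, array([0.5672, 0.0071, 0.074 ]))]
s guard [([289.0, 293.9], 0.87, array([0.3811, 0.3267, 0.074 ])), ([306.8, 326.4], 0.66, array([0.3371, 0.4177, 0.074 ])), ([224.5, 204.0], 0.52, array([0.582 , 0.0128, 0.074 ]))]
```

View pics/r3.png

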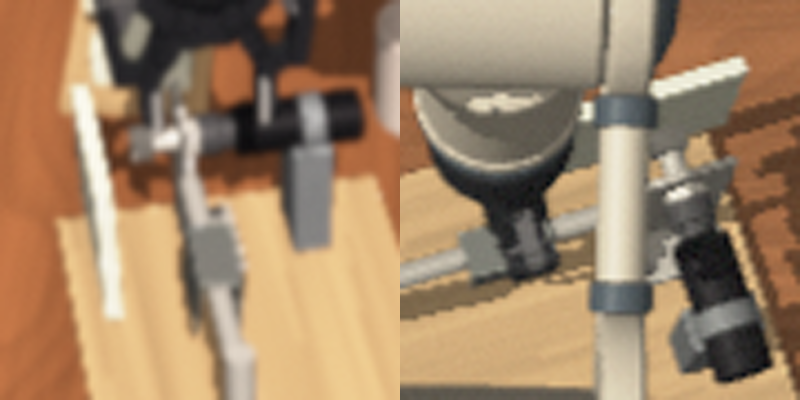

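The guard hangs upright on the rail at (217,255) in the left panel, and the arm is clear of it. The bolt head is at about (140,142) there, and at (675,160) in the right panel. Now over to the bolt.

```bash
python3 -m handwheel '[[[6.5,-4,1,0,10.5],[6.5,-8,2.3,0,21],[6.5,-12,3.5,0,31.5],[6.5,-12,3.5,0,42],[6.5,-12,3.5,0,52.5]]]' 100 && python3 -m handwheel '[[[6.5,0,0,0,10.5],[6.5,0,0,0,21],[6.5,0,0,0,31],[6.5,0,0,0,37.5],[6.5,0,0,0,37.5]]]' && python3 - <<'E'
from h import *
go([.636,-.099,.108],-75)
np.set_printoptions(precision=4,suppress=True)
P=[arm.get_image(n) for n in("top","side")]
for t in("bracket_top","bolt_head"):
    for n,p in zip("ts",P): print(n,t,[(np.round(np.array(r["point"])*[512,384],1).tolist(),round(r["score"],2),atz(p,np.array(r["point"])*[512,384],.153 if t[1]=="r" else .125)) for r in arm.spot_point(t,p)[:3]])
c=[cv2.resize(P[i]["img"][r:r+70,k:k+70][:,:,::-1],(400,400),interpolation=cv2.INTER_CUBIC) for i,r,k in((1,130,180),(0,115,265))]
for i,(r,k) in enumerate(((130,180),(115,265))):
  for X in([.636,-.099,.125],[.61,-.107,.153]):
    print((proj(P[1-i],X)-[k,r])*400/70)
cv2.imwrite("pics/b1.png",np.hstack(c))
E
```

```text
time: 8.95
ee_pos: [0.6352, -0.099, 0.2307]
orientation: [0.899, 0.439, -0.001, -0.001]
wrist_force: [0.0, -0.0, -0.8]
width: 0.762
finger_force: 0.0
time: 9.57
ee_pos: [0.6351, -0.0983, 0.2314]
orientation: [0.991, 0.131, -0.001, -0.0]
wrist_force: [0.2, -0.1, 0.4]
width: 0.756
finger_force: 0.0
t 9.575 tcp [ 0.6351 -0.0983  0.2314] yang -75.0 tilt -1.0 w 6.45 ff 0.0 wf [ 0.2 -0.1  0.4] -> shift [ 0.09  0.1  12.34] turn 0.0
t bracket_top [([300.1, 152.2], 0.96, array([ 0.61  , -0.1118,  0.153 ]))]
s bracket_top [([219.4, 158.7], 0.68, array([ 0.6081, -0.1087,  0.153 ]))]
t bolt_head [([294.1, 148.7], 0.95, array([ 0.6289, -0.0979,  0.125 ]))]
s bolt_head [([209.1, 170.3], 0.91, array([ 0.6391, -0.0828,  0.125 ])), ([226.2, 204.7], 0.45, array([0.5699, 0.0649, 0.125 ]))]
[175.5419 211.361 ]
[221.371  165.8208]
[167.8264 178.9585]
[190.8874 212.8163]
```

View pics/b1.png

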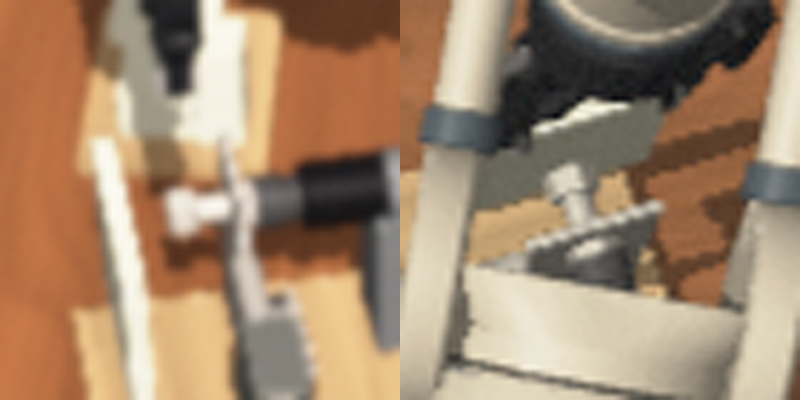

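The bolt head is at (180,213) on the left and (570,185) on the right, within about 2 mm of the predicted pixels. The open fingers are above it. I'll descend in stages.

```bash
python3 -m handwheel '[[[6.5,0,0.1,2.5,0],[6.5,0,0.1,5,0],[6.5,0,0.1,7,0],[6.5,0,0.1,8.5,0],[6.5,0,0.1,8.5,0]]]' && python3 -m handwheel '[[[6.5,0,0,1,0],[6.5,0,0,2,0],[6.5,0,0,3,0],[6.5,0,0,4.2,0],[6.5,0,0,4.2,0]]]' && python3 - <<'E'
from h import *
go([.635,-.099,.102],-75)
P=[arm.get_image(n) for n in("top","side")]
c=[cv2.resize(P[i]["img"][r:r+70,k:k+70][:,:,::-1],(400,400),interpolation=cv2.INTER_CUBIC) for i,r,k in((1,130,180),(0,115,265))]
cv2.imwrite("pics/b2.png",np.hstack(c))
E
```

```text
time: 10.5
ee_pos: [0.6349, -0.0992, 0.1457]
orientation: [0.991, 0.13, -0.001, -0.0]
wrist_force: [-0.7, 0.4, 0.4]
width: 0.76
finger_force: 0.0
time: 11.12
ee_pos: [0.6347, -0.0991, 0.1033]
orientation: [0.991, 0.13, -0.001, -0.0]
wrist_force: [0.4, -0.0, 0.8]
width: 0.76
finger_force: 0.0
t 11.125 tcp [ 0.6347 -0.0991  0.1033] yang -75.0 tilt -1.0 w 6.49 ff 0.0 wf [ 0.4 -0.   0.8] -> shift [ 0.03 -0.    0.13] turn -0.0
```

View pics/b2.png

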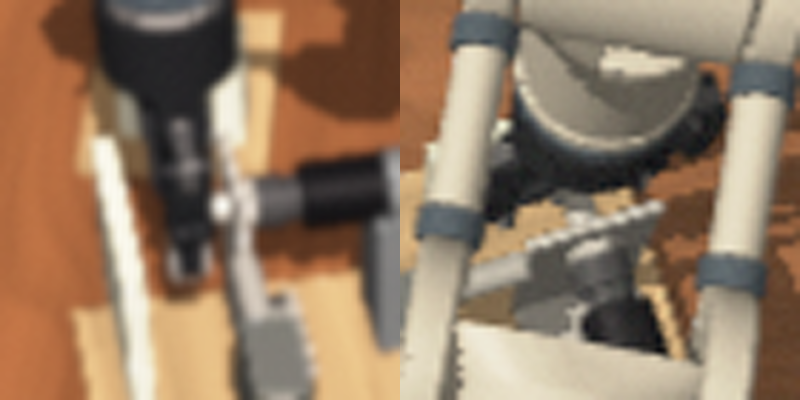

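The near finger at (185,230) sits in the gap between the panel and the bracket and covers the head, with no contact. I'll close gently first to check the centering.

```bash
python3 -m handwheel '[[[4,0,0,0,0],[3.2,0,0,0,0],[2,0,0,0,0],[2,0,0,0,0],[2,0,0,0,0]]]' 20 && python3 - <<'E'
from h import *
go([.635,-.099,.102],-75)
s=arm.get_state();print(s["wrist_torque"])
E
```

```text
time: 11.85
ee_pos: [0.636, -0.1002, 0.106]
orientation: [0.992, 0.13, 0.001, 0.001]
wrist_force: [1.8, -5.0, 1.5]
width: 0.305
finger_force: 20.0
t 11.85 tcp [ 0.636  -0.1002  0.106 ] yang -75.1 tilt -1.0 w 2.6 ff 20.04971981048584 wf [ 1.8 -5.   1.5] -> shift [-0.07 -0.14  0.4 ] turn -0.1
[-0.69407481 -0.31758517  0.04866207]
```

```bash
python3 -m handwheel '[[[2,0,0.1,0,0],[1.5,0,0.1,0,0],[1.5,0,0.1,0,0],[1.5,0,0.1,0,0],[1.5,0,0.1,0,0]]]' 100 && python3 - <<'E'
from h import *
go([.635,-.099,.102],-75)
P=[arm.get_image(n) for n in("top","side")]
for n,p in zip("ts",P): print([(np.array(r["point"])*[512,384]).round(1).tolist()+[round(r["score"],2)] for r in arm.spot_point("guard",p)])
go([.635,-.099,.102],-75)
E
```

```text
time: 12.48
ee_pos: [0.636, -0.1002, 0.1063]
orientation: [0.991, 0.13, 0.001, 0.0]
wrist_force: [0.1, -2.8, 4.8]
width: 0.276
finger_force: 97.7
t 12.475 tcp [ 0.636  -0.1002  0.1063] yang -75.0 tilt -1.0 w 2.35 ff 97.69061923027039 wf [ 0.1 -2.8  4.8] -> shift [-0.07 -0.15  0.43] turn -0.0
[[259.3, 174.4, 0.76], [176.9, 243.2, 0.6], [140.9, 255.3, 0.58]]
[[289.5, 293.5, 0.94], [307.9, 328.3, 0.94], [225.6, 203.6, 0.66]]
t 12.675 tcp [ 0.636  -0.1003  0.1063] yang -75.0 tilt -1.0 w 2.38 ff 97.69020572304726 wf [-0.5 -3.4  4.7] -> shift [-0.07 -0.15  0.43] turn -0.0
```

```bash
python3 -m handwheel '[[[1.5,0,0,0,0],[1.5,0,0,0,0],[1.5,0,0,0,0],[1.5,0,0,0,0],[1.5,0,0,0,0]]]' 100 && python3 - <<'E'
from h import *
go([.635,-.099,.102],-75)
p=arm.get_image("side")
cv2.imwrite("pics/b3.png",cv2.resize(p["img"][125:245,170:290][:,:,::-1],(600,600),interpolation=cv2.INTER_CUBIC))
E
```

```text
time: 13.3
ee_pos: [0.6361, -0.1003, 0.1063]
orientation: [0.991, 0.13, 0.001, 0.0]
wrist_force: [-0.3, -3.1, 5.9]
width: 0.272
finger_force: 97.7
t 13.3 tcp [ 0.6361 -0.1003  0.1063] yang -75.0 tilt -1.0 w 2.32 ff 97.69023969769478 wf [-0.3 -3.1  5.9] -> shift [-0.07 -0.15  0.43] turn -0.0
```

View pics/b3.png

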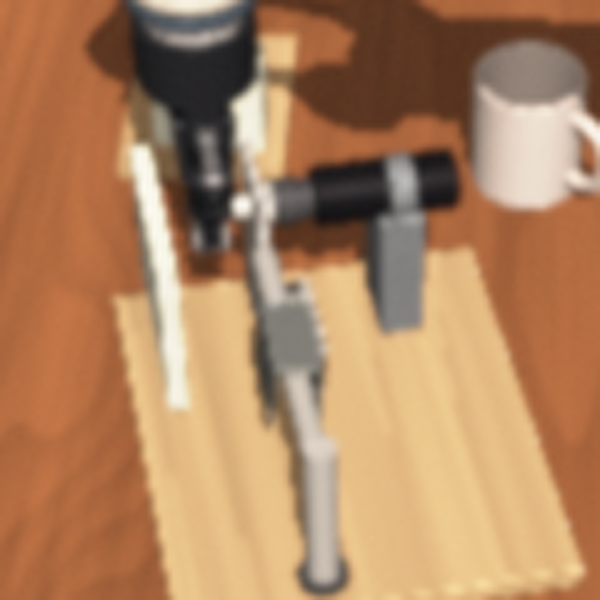

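The fingers hold the head at (210,215). The opening of about 24 mm matches the flats, and the grip is steady at 98 N. The guard hangs near mid-rail at (295,335) and the mug hasn't moved. I'm handing in the job.

```bash
python3 -c "
from bench import arm
print(arm.finish_job())"
```

```text
the job is handed in; nothing more can be done
None
```

The guard hangs free near the middle of the rail, the bolt head is gripped across its flats at about 98 N, and the job was handed in at about 13 s (limit 54 s); its result was not reported.

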